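# Set the prop leg of a recipe stand and lock its cam

### The arm

A 6-joint arm with a two-finger parallel gripper is mounted at the origin on a cart in front of the work surface, level with it; the furniture and walls round the work are solid. World frame = base frame: x ahead of the robot, y to its left, z up, the work surface at z = 0. Lengths are in m, angles in rad, forces in N, time in s.
With the tool pointing down it reaches from about 0.35 to 0.975 m from the base axis. Payload 4.9 kg.
Tool frame: the origin (TCP) lies at the very end of the fingers, on their centre line; the grasp point (between the pads) lies 19 mm behind it (grasp_offset is the distance from the TCP to the grasp point, in m); x points along the fingers, y is the direction in which the jaws open and shut, and the axes are right-handed (so a half turn about x gives the same grasp; the last joint's range is limited). The gripper opens to 85 mm and grips with 20 to 120 N. Pads are 22 mm wide; open, the fingers measure 114 mm over their backs; the gripper's body (76 mm by 85 mm) begins 54 mm behind the grasp point. The pads swing forward as they close: fully open they stand 13 mm farther back than shut.
Start: joints at [1.056, 0.053, 1.613, -0, 1.476, -0.119], TCP at [0.241, 0.577, 0.231] pointing down, gripper open.
Joint ranges: [-3.01, 3.01], [-1.01, 2.22], [0.06, 2.58], [-1.02, 4.17], [0.09, 2.62], [-3.14, 3.14]. Speed limits (rad/s): [2.57, 2.57, 3.14, 3.14, 3.14, 3.14].

### API

Orientations are given as a rotation vector (axis times angle).
In Python, from station import get_obs, get_image, camera_model, finish_job, grasp_offset gives the robot as it stands.
- The arm moves only by the shell command python3 -m crank 'ROWS' [OPENING] [FORCE]. ROWS is JSON, a list that holds one entry, the list of rows, each a list of 4 numbers: the shift along the world's x, y, z in m, then the turn about the world's z in degrees. In form: [[[dx, dy, dz, turn], ...]]. A call has 1 to 5 rows; each row is the pose to reach, as a shift and turn from the pose commanded when the call began; what a row does not reach only later rows make up. A row lasts 1/12 s, in which the tool goes at most 41.7 mm and 7.16 degrees, less where a joint would pass 70% of its speed; a pose out of reach is approached as far as the arm can. A call with a gripper value outside its range is refused whole. OPENING is the opening, from 0 (shut) to 1 (fully open), set as the call begins (- or left out, the last holds). The fingers move at their own pace and stop on an object; FORCE is the grip in N (left out, the last holds). Time passes only in rows, so rows that repeat a pose let the fingers close. It gives the time, the measured TCP pose, the force and the opening at its end, in the units of the state.
- get_obs(): the state, without advancing time (a new reading comes with each control period).
- get_image(name): name is "side" or "top" or "wrist"; returns (picture, depth): 480x640x3 uint8, red, green, blue; 480x640 float32, m along the optical axis (not along the pixel's ray), 0 where there is no reading.
- camera_model(name): a dict with "fx", "fy", "cx", "cy" (pixels), "xyz" and "attitude" of the camera in the world. Camera axes: x right, y down, z forward; pixel columns grow to the right and rows downward; lengths in m; the calibration is good to about 2 mm. A picture is of the moment at which its call begins: read the wrist's pose just before it. camera_model takes no time and is no camera call; for the wrist camera it gives the pose at the moment of the call.
- finish_job(): hands the job in, once; it reports no verdict.
The state is a dict: "t": time; "q": joint angles; "dq": joint speeds; "effort": joint torques, N m; "tool_pos": TCP position; "tool_rot": TCP orientation; "contact_force": force on the tool from outside, world axes, zero at the start; "wrist_torque": the same for the moment, N m; "opening": finger opening in m.
Only numpy, scipy, OpenCV 4.12 (cv2) and the standard library are available. Lean on these libraries where they do the work, as an engineer would, in place of code of your own. Each camera call takes 0.05 s, during which the arm holds its last target.

### The job

Set up the prop leg of the recipe-book stand that lies on its back: pluck the tall round cam pad from the pocket tray and stand it in the little square well on the leg's head block. Then take the upright knob of the cam lever, draw the sprung leg out until its index fin is level with the pointed length mark clipped to the plate's edge, and with the leg held there swing the lever fully closed. Finish still holding the knob, with the leg at the mark and the lever closed; leave the square blocks in the tray, and the mug, mill, glass and teaspoon alone.

Things in the scene. Friction and masses are not known exactly. Their poses are not given: they have to be found in the camera images.
- stand: The stand's aluminium back plate, 350 x 74 x 10 mm, fixed to the worktop, with a dark rectangular tube on one end of it. Origin: centre of the plate's underside, on the worktop. Its +x axis runs along the plate and is the way the leg slides out (from the tube towards the free end); z is up.
- leg (a joint): How far the sliding leg is drawn out along the stand's +x, in m: 0 is fully in (where it starts), the stop is at 0.12. A spring always pulls it in with 4 N at 0 rising to 7 N at 0.12; let go, it slides back.
- well (a point): Centre of the floor of the square well on top of the leg's grey head block, 33 mm above the worktop. The well is 22 x 22 mm inside, its walls are 4 mm thick and 10 mm high and lie along the stand's x and y. It moves with the leg. The head block is 90 mm long (from 22 mm behind the well's centre to 68 mm ahead of it) and 52 mm wide.
- leg_index (a point): Tip of the index fin: a thin upright steel rib, 3 mm wide, on the side of the head block at the stand's -y, half-way along the block, with a thin steel line running on from it over the block's top edge; the point is 15 mm above the worktop and moves with the leg.
- length_mark (a point): Tip of the pointed nose of the small dark clip on the plate's edge at the stand's -y: the length mark. It stays put; the leg is at the mark when leg_index is level with it along the stand's x axis (50 to 100 mm to draw).
- pivot (a point): Axis of the cam lever's pivot on the head block, at the height of the knob's middle (68 mm above the worktop); 44 mm ahead (stand's +x) of the well; moves with the leg.
- cam_lever (a joint): Angle of the cam lever about its upright pivot, rad: 0 open (the arm points 0.6 rad clockwise, seen from above, of the stand's +x), 1.5 closed against its stop (the arm points 0.9 rad anticlockwise of the stand's +x). Starts between 0 and 0.2; light friction (about 1 N at the knob), stays where it is left.
- knob (a point): Middle of the upright round knob on the end of the lever, 62 mm from the pivot: diameter 16 mm, 34 mm tall, from 51 to 85 mm above the worktop; it turns freely on its pin, so it can be gripped firmly while the lever swings. The dark lever arm below it is 14 mm wide, 8 mm thick, its collar of 19 mm diameter ends at 51 mm.
- tray: White pocket tray, 150 x 50 x 14 mm, fixed, with three square pockets 21 mm wide and 9 mm deep in a row along its x axis, 48 mm apart. Origin: centre of its underside, on the worktop.
- pad_center (a point): Centre of the cam pad: an upright grey cylinder, 16 mm diameter, 26 mm tall, 12 g, in one of the three pockets; it stands 17 mm out of the tray (from 5 to 31 mm above the worktop).
- block_a_center (a point): Centre of a square grey block, 16 x 16 x 14 mm, in another pocket (stands only 5 mm out of the tray); to be left.
- block_b_center (a point): Centre of a second, equal square block, in the remaining pocket; to be left.
- mug: White espresso mug, 64 x 88 x 54 mm, origin at its underside; behind the work, to be left.
- mill: Glass spice mill with a grey top, 44 mm diameter, 90 mm tall, origin at its underside; behind the work, to be left.
- tumbler: Small drinking glass, 48 mm diameter, 60 mm tall, origin at its underside; behind the work, to be left.
- teaspoon: Steel teaspoon, 131 x 27 x 13 mm, lying, origin at its underside; to be left.

How it is judged:
On the way, in this order (a step that is already met when the one before it is completed fails the run):
1. the cam pad stands in the well, let go, with the leg still in (x of pad_center in the frame of well between -0.006 and 0.006 m and y of pad_center in the frame of well between -0.006 and 0.006 m and z of pad_center in the frame of well between 0.01 and 0.016 m and angle between pad_center's own z axis and vertical below 0.2 rad and contact force between the fingers and pad below 0.1 N and value of joint leg below 0.02 m), for 0.2 s.
2. the leg is drawn out to its mark with the lever still open (x of leg_index in the frame of length_mark between -0.007 and 0.007 m and value of joint cam_lever below 0.8 rad and contact force between the fingers and cam_lever above 0.5 N), for 0.1 s.
3. the lever is closed with the leg held at its mark (x of leg_index in the frame of length_mark between -0.007 and 0.007 m and value of joint cam_lever above 1.3 rad), for 0.2 s.
At the end, for the whole second after the job is handed in: The cam pad stands upright on the floor of the well; the leg's index fin is within 7 mm of the length mark along the leg; the cam lever is closed (over 1.3 of 1.5 rad); the fingers hold the lever's knob (over 1 N) so that the spring does not draw the leg back, and the leg is at rest (all of step 3 and x of pad_center in the frame of well between -0.006 and 0.006 m and y of pad_center in the frame of well between -0.006 and 0.006 m and z of pad_center in the frame of well between 0.01 and 0.016 m and angle between pad_center's own z axis and vertical below 0.2 rad and contact force between the fingers and cam_lever above 1 N and velocity of joint leg between -0.01 and 0.01 m/s); the arm keeps its last pose, push and grip.
It fails at once if the lever is swung closed while the leg is off its mark (by more than 14 mm) (value of joint cam_lever above 0.9 rad and (x of leg_index in the frame of length_mark above 0.014 m or x of leg_index in the frame of length_mark below -0.014 m)).
It fails at once if a square block is taken from its pocket (distance of any of block_a_center, block_b_center from where it was at the start of the episode above 0.012 m).
It fails at once if a bystander is shifted by more than 20 mm (distance of any of mug, mill, tumbler, teaspoon from where it was at the start of the episode above 0.02 m).
It also fails if it takes over 59 s, if anything falls off the work surface, if the arm or the gripper's body presses on something with over 40 N, if the wrist force passes 120 N, or if a joint passes its speed limit or range.

## Working session

There is one attempt and no reset: what is moved stays moved. The work goes in short steps, Python scripts to look and compute and a shell command to move; the robot and the scene stay as the last step left them, time stands still between calls to the robot, and variables do not carry over. Pictures are saved under pics/ and viewed, and the job is handed in when it is done.

```bash
mkdir -p pics; ls; python3 - <<'E'
from station import *
import cv2
print(get_obs()); print(grasp_offset)
for n in("top","side","wrist"):
    print(n,camera_model(n))
    im,d=get_image(n); cv2.imwrite(f"pics/{n}0.png",im[:,:,::-1])
E
```

```text
pics
{'t': 0.0, 'q': array([ 1.05599435e+00,  5.33428234e-02,  1.61429529e+00, -7.96931086e-06,
        1.47598617e+00, -1.19033646e-01]), 'dq': array([-0.0011403 , -0.00147975, -0.00039365,  0.00133358,  0.00243902,
        0.00096117]), 'effort': array([ 6.22203679e-04, -3.93687272e+01, -3.70177925e+01, -5.46103945e-05,
        7.02900157e-03,  8.45989007e-06]), 'tool_pos': array([0.24066196, 0.57613567, 0.23007094]), 'tool_rot': array([ 0.30896805,  1.54903451, -0.31202085]), 'contact_force': array([-0.25056062, -0.92970973,  0.32866416]), 'wrist_torque': array([0.01036338, 0.02431087, 0.01873056]), 'opening': 0.08549182542509405}
0.0187
top {'fx': 505.31544932109637, 'fy': 505.31544932109637, 'cx': 324.1883365799566, 'cy': 240.2734006300228, 'xyz': array([0.41597073, 0.01916562, 1.05769415]), 'attitude': array([-2.29185721,  1.89811876, -0.20642713])}
side {'fx': 608.8844624300234, 'fy': 608.8844624300234, 'cx': 311.19868995711664, 'cy': 227.7774482536743, 'xyz': array([ 0.29326555, -0.76813944,  0.82228042]), 'attitude': array([-2.25728207,  0.4108421 , -0.20842345])}
wrist {'fx': 414.89914388022237, 'fy': 414.89914388022237, 'cx': 316.61789055189354, 'cy': 234.18719586785537, 'xyz': array([0.17097031, 0.60488828, 0.37368389]), 'attitude': array([2.39818859, 1.59843179, 0.23829873])}
```

View pics/top0.png

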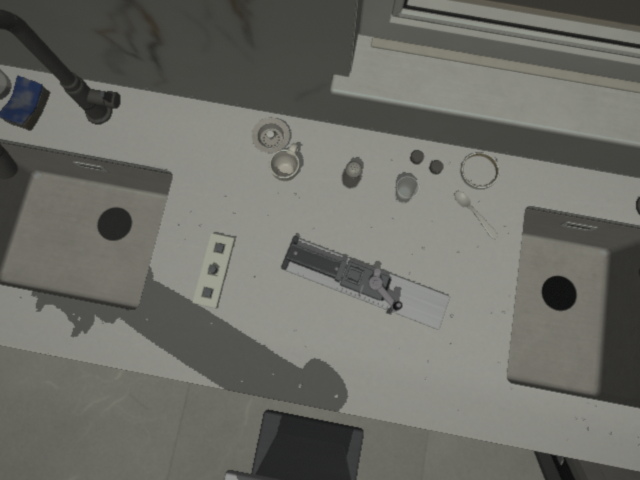

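View pics/side0.png

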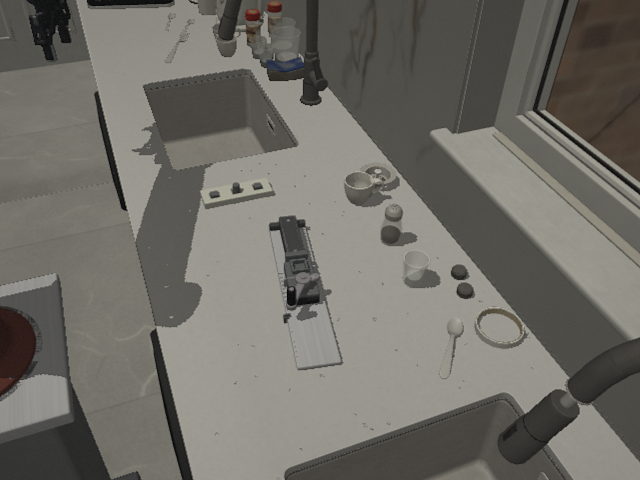

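View pics/wrist0.png

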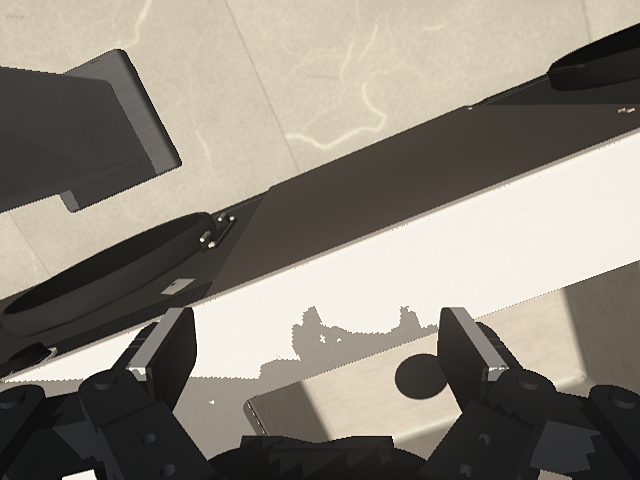

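The top view shows the tray at px (215,270) with the pad in its middle pocket, and the stand running from (285,250) to (450,310), with the knob at about (397,305). I'll zoom in to measure these.

```bash
cat > h.py <<'E'
from station import *
import cv2, numpy as np
from scipy.spatial.transform import Rotation as R
def ray(n,u,v,m=None):
    m=m or camera_model(n)
    d=np.array([(u-m['cx'])/m['fx'],(v-m['cy'])/m['fy'],1.])
    return np.array(m['xyz']),R.from_rotvec(m['attitude']).apply(d)
def onz(n,u,v,z,m=None):
    o,d=ray(n,u,v,m); return o+d*(z-o[2])/d[2]
def proj(n,p,m=None):
    m=m or camera_model(n)
    c=R.from_rotvec(m['attitude']).inv().apply(np.array(p)-m['xyz'])
    return np.array([m['fx']*c[0]/c[2]+m['cx'],m['fy']*c[1]/c[2]+m['cy']])
def tri(n1,a,n2,b):
    o1,d1=ray(n1,*a);o2,d2=ray(n2,*b)
    s=np.linalg.lstsq(np.c_[d1,-d2],o2-o1,rcond=None)[0]
    p,q=o1+s[0]*d1,o2+s[1]*d2
    return (p+q)/2,np.linalg.norm(p-q)
def crop(im,x0,y0,x1,y1,s,f):
    cv2.imwrite(f,cv2.resize(im[y0:y1,x0:x1,::-1],None,fx=s,fy=s,interpolation=cv2.INTER_CUBIC))
E
python3 - <<'E'
from h import *
t=cv2.imread('pics/top0.png')[:,:,::-1]; s=cv2.imread('pics/side0.png')[:,:,::-1]
crop(t,270,220,460,340,4,'pics/t1.png'); crop(t,180,220,260,320,6,'pics/t2.png')
crop(s,260,205,350,375,3.5,'pics/s1.png'); crop(s,190,165,290,220,7,'pics/s2.png')
for p in [(217,234),(234,236),(196,306),(216,308)]: print(onz('top',*p,.014).round(3))
E
```

```text
[0.607 0.281 0.014]
[0.609 0.244 0.014]
[0.451 0.288 0.014]
[0.455 0.247 0.014]
```

View pics/t1.png

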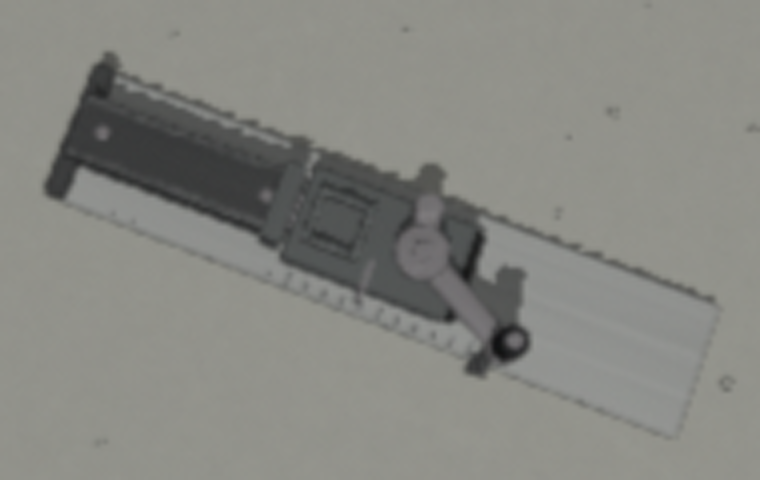

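View pics/t2.png

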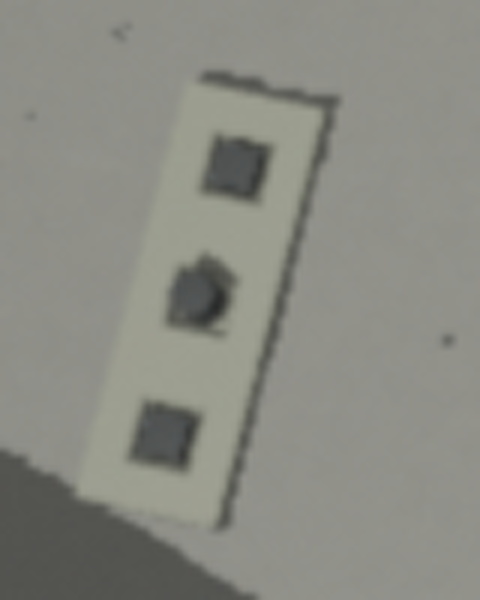

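View pics/s1.png

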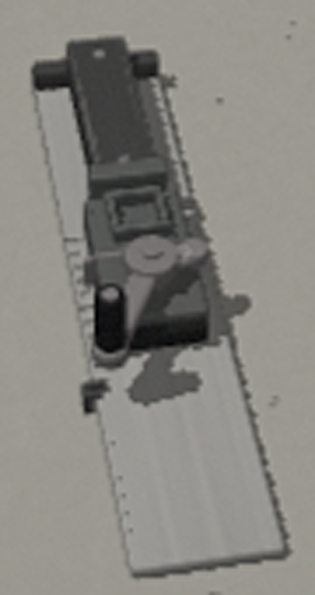

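View pics/s2.png

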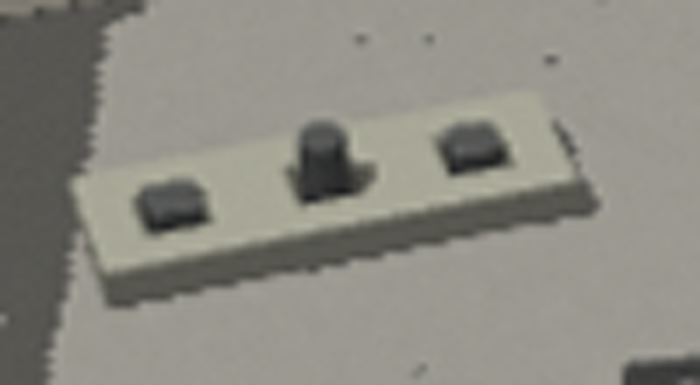

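```bash
python3 - <<'E'
from h import *
T=lambda x,y,s,x0,y0:((x+.5)/s-.5+x0,(y+.5)/s-.5+y0)
t1=lambda x,y:T(x,y,4,270,220); t2=lambda x,y:T(x,y,6,180,220)
s1=lambda x,y:T(x,y,3.5,260,205); s2=lambda x,y:T(x,y,7,190,165)
print('pad',onz('top',*t2(205,298),.031),onz('side',*s2(325,133),.031),tri('top',t2(205,298),'side',s2(325,133)))
print('A,B',onz('top',*t2(237,168),.019),onz('top',*t2(166,435),.019), onz('side',*s2(473,137),.019),onz('side',*s2(172,194),.019))
w=onz('top',*t1(340,218),.043); print('well',w,onz('side',*s1(140,208),.043))
k=onz('top',*t1(511,341),.085);print('knob',k,onz('side',*s1(111,291),.085))
P=[onz('top',*t1(*p),.01) for p in [(718,305),(678,437),(62,200)]]
Q=[onz('side',*s1(*p),.01) for p in [(287,550),(134,572)]]
print('plate',P,Q)
e=P[1]-P[2]; print('len',np.linalg.norm(e),np.linalg.norm(P[0]-P[1]))
yaw=np.arctan2(e[1],e[0]);print('yaw',np.degrees(yaw))
pv=onz('top',*t1(422,250),.06);print('pivot~',pv,np.linalg.norm(pv[:2]-w[:2]),np.linalg.norm(pv[:2]-k[:2]))
a=np.degrees(np.arctan2(*(k-pv)[1::-1])-yaw);print('lever dir rel',a)
c,s=np.cos(yaw),np.sin(yaw)
f=lambda p:np.array([[c,s],[-s,c]])@(np.array(p)-w)[:2]
print('fin',f(onz('top',*t1(370,265),.033)),'expect x=.023')
for q in [(470,372),(485,375),(480,362),(492,352)]: print('clip',f(onz('top',*t1(*q),.015)))
print('knob s',f(k),'pv s',f(pv))
E
```

```text
pad [0.5304432 0.2658524 0.031    ] [0.53163887 0.26967595 0.031     ] (array([0.53029091, 0.2649408 , 0.03462684]), np.float64(0.0005092992067381528))
A,B [0.57848806 0.26834341 0.019     ] [0.48313347 0.27091455 0.019     ] [0.57809419 0.26773319 0.019     ] [0.48273735 0.27123887 0.019     ]
well [ 0.57254813 -0.01928404  0.043     ] [ 0.57060558 -0.02160078  0.043     ]
knob [ 0.52281274 -0.10855988  0.085     ] [ 0.52337485 -0.10976794  0.085     ]
plate [array([ 0.5694121 , -0.22104708,  0.01      ]), array([ 0.49866564, -0.21002296,  0.01      ]), array([0.55985267, 0.12409217, 0.01      ])] [array([ 0.56811486, -0.22617227,  0.01      ]), array([ 0.49730801, -0.21299016,  0.01      ])]
len 0.33967156819664573 0.07160022479537739
yaw -100.37767235098936
pivot~ [ 0.56174862 -0.06140537  0.06      ] 0.04348374675065766 0.06115187059633151
lever dir rel -29.169109038293975
fin [ 0.0227265  -0.01551403] expect x=.023
clip [ 0.09006451 -0.04610778]
clip [ 0.09774592 -0.04477697]
clip [ 0.09314448 -0.03946613]
clip [ 0.09718926 -0.03244058]
knob s [ 0.09677458 -0.03284003] pv s [ 0.04337768 -0.00303528]
```

The measurements agree with the given sizes: plate about 340x72 (350x74), well to pivot 43.5 mm, pivot to knob 61 mm, blocks 95 mm apart. The stand's yaw is about -100°. Next I'll work out the jaw yaw.

```bash
python3 - <<'E'
from h import *
o=get_obs();M=R.from_rotvec(o['tool_rot']).as_matrix()
print(M.round(3),o['tool_pos'],np.degrees(np.arctan2(M[1,1],M[0,1])),o['q'][5])
E
```

```text
[[-0.001  0.386  0.923]
 [-0.001  0.923 -0.386]
 [-1.    -0.002 -0.   ]] [0.24071429 0.57624221 0.23031519] 67.32054773988058 -0.1189618024336228
```

```bash
python3 -m crank '[[[0.025,-0.027,0,5],[0.05,-0.053,0,10],[0.075,-0.08,-0.01,12.7],[0.1,-0.107,-0.02,12.7],[0.125,-0.133,-0.03,12.7]]]' 0.5 30; python3 -m crank '[[[0.026,-0.028,0,0],[0.052,-0.056,0,0],[0.078,-0.084,0,0],[0.104,-0.112,0,0],[0.115,-0.123,-0.03,0]]]'; python3 -m crank '[[[0.02,-0.02,0,0],[0.04,-0.04,0,0],[0.05,-0.053,0,0],[0.05,-0.053,0,0]]]'
python3 - <<'E'
from h import *
o=get_obs();M=R.from_rotvec(o['tool_rot']).as_matrix()
print(o['t'],o['tool_pos'],np.degrees(np.arctan2(M[1,1],M[0,1])),o['opening'],camera_model('wrist'))
im,d=get_image('wrist'); cv2.imwrite('pics/w1.png',im[:,:,::-1]); np.save('w1d',d)
E
```

```text
t: 0.57
tool_pos: [0.3667, 0.4423, 0.2009]
tool_rot: [0.136, 1.566, -0.136]
contact_force: [-0.6, -0.3, -0.8]
opening: 0.0426
t: 0.98
tool_pos: [0.4872, 0.3192, 0.1779]
tool_rot: [0.143, 1.554, -0.135]
contact_force: [1.1, 0.7, 1.6]
opening: 0.0427
t: 1.32
tool_pos: [0.5325, 0.2651, 0.1707]
tool_rot: [0.139, 1.566, -0.141]
contact_force: [-0.2, 0.0, 0.6]
opening: 0.043
1.3167 [0.53253102 0.26514644 0.17068856] 79.81473402005315 0.04295164487196875 {'fx': 414.89914388022237, 'fy': 414.89914388022237, 'cx': 316.61789055189354, 'cy': 234.18719586785537, 'xyz': array([0.45810562, 0.27809666, 0.31420957]), 'attitude': array([2.22255526, 1.8600711 , 0.27863956])}
```

View pics/w1.png

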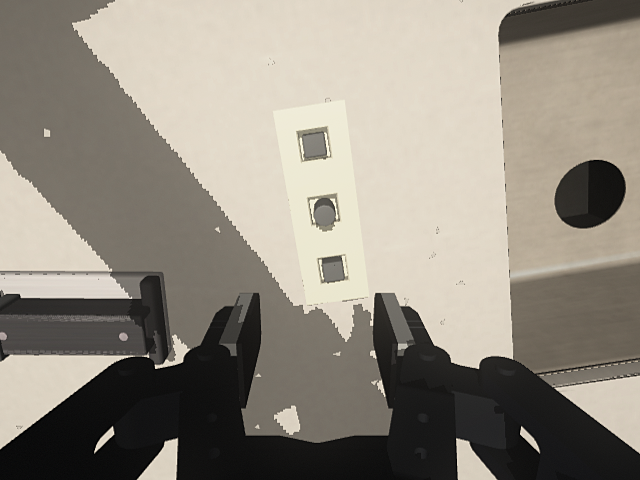

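The wrist view shows the pad's top at about px (325,217) and the blocks at (314,144) and (333,268).

```bash
python3 - <<'E'
from h import *
im=cv2.imread('pics/w1.png')[:,:,::-1]
crop(im,270,180,380,290,5.4,'pics/w1c.png')
for p,z in [((325,217),.031),((314,144),.019),((333,268),.019)]: print(onz('wrist',*p,z))
d=np.load('w1d.npy');print(d[210:226:5,315:335:5])
E
```

```text
[0.53144644 0.27185899 0.031     ]
[0.48135844 0.27291226 0.019     ]
[0.5753311  0.27073827 0.019     ]
[[0.29147193 0.29176152 0.2899911  0.29086238]
 [0.2908053  0.29052234 0.2916321  0.2906059 ]
 [0.2911741  0.2928107  0.29146853 0.2928676 ]
 [0.31178954 0.29329905 0.2936295  0.3115628 ]]
```

View pics/w1c.png

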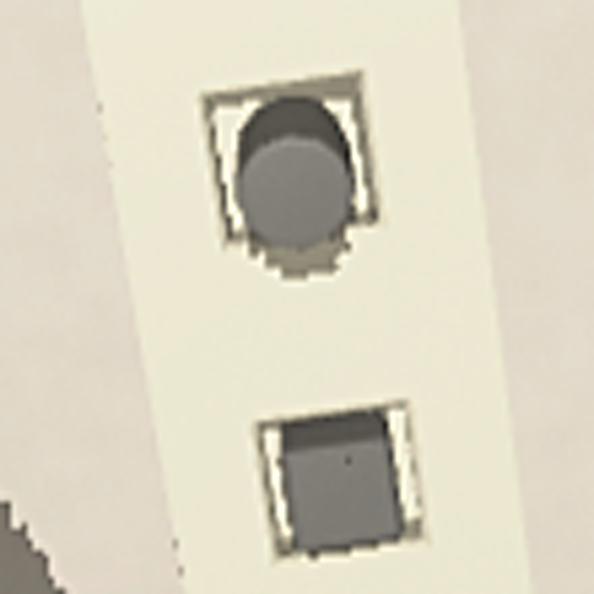

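```bash
python3 -m crank '[[[-0.002,0.004,-0.04,0],[-0.002,0.004,-0.08,0],[-0.002,0.004,-0.115,0],[-0.002,0.004,-0.14,0],[-0.002,0.004,-0.153,0]]]';python3 -m crank '[[[0,0,0,0],[0,0,0,0],[0,0,0,0],[0,0,0,0],[0,0,0,0]]]' 0 25; 
python3 -m crank '[[[0,0,0,0],[0,0,0,0]]]'
python3 - <<'E'
from h import *
im,d=get_image('wrist'); cv2.imwrite('pics/w2.png',im[:,:,::-1])
im,d=get_image('side'); crop(im,180,110,300,220,6,'pics/s3.png')
E
```

```text
t: 1.78
tool_pos: [0.525, 0.2716, 0.0137]
tool_rot: [0.134, 1.573, -0.138]
contact_force: [-0.5, 0.1, 0.0]
opening: 0.0432
t: 2.2
tool_pos: [0.5302, 0.2722, 0.0204]
tool_rot: [0.138, 1.563, -0.136]
contact_force: [-0.3, 0.8, 0.2]
opening: 0.0144
t: 2.37
tool_pos: [0.5297, 0.2719, 0.0195]
tool_rot: [0.138, 1.565, -0.136]
contact_force: [1.2, -1.5, 2.5]
opening: 0.0149
```

View pics/w2.png

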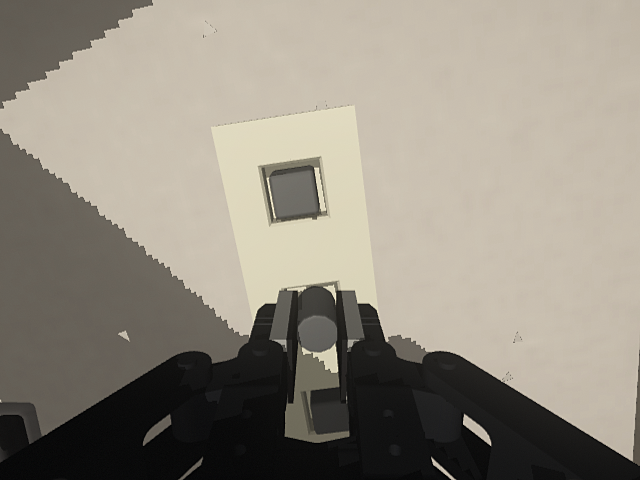

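View pics/s3.png

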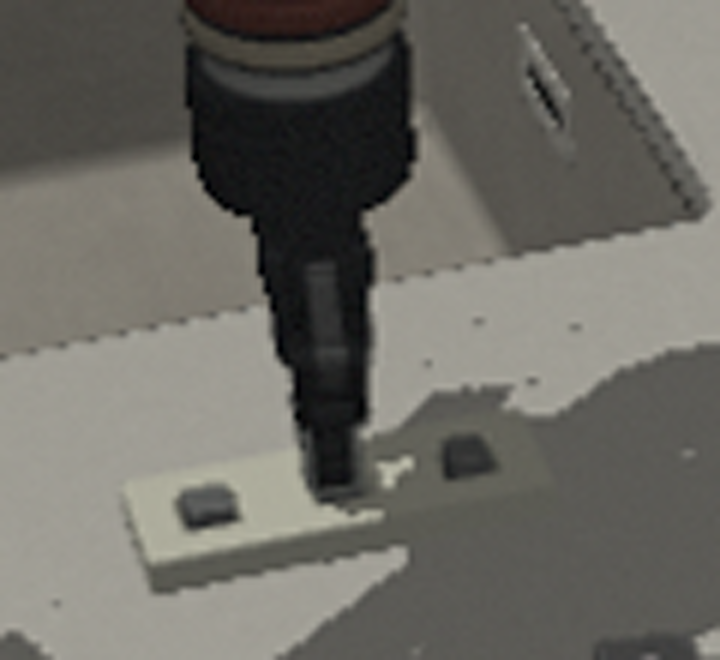

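The pad is gripped (opening 15 mm) and I can see it between the fingers at px (318,330). Next I lift it and carry it over the well, turning the jaws 90° on the way.

```bash
python3 -m crank '[[[0,0,0.03,0],[0,0,0.07,0],[0.003,-0.02,0.1,-7],[0.006,-0.04,0.1,-14],[0.01,-0.06,0.1,-21]]]'; python3 -m crank '[[[0.004,-0.025,0,-7],[0.008,-0.05,0,-14],[0.012,-0.075,0,-21],[0.016,-0.1,0,-28],[0.02,-0.125,0,-35]]]';python3 -m crank '[[[0.004,-0.025,0,-7],[0.008,-0.05,0,-14],[0.01,-0.075,0,-21],[0.012,-0.1,0,-28],[0.012,-0.106,0,-34]]]';python3 -m crank '[[[0,0,0,0],[0,0,0,0],[0,0,0,0]]]'
python3 - <<'E'
from h import *
o=get_obs();M=R.from_rotvec(o['tool_rot']).as_matrix()
print(o['t'],o['tool_pos'],np.degrees(np.arctan2(M[1,1],M[0,1])),o['opening'],o['q'])
print(camera_model('wrist'))
im,d=get_image('wrist'); cv2.imwrite('pics/w3.png',im[:,:,::-1]); np.save('w3d',d)
E
```

```text
t: 2.88
tool_pos: [0.5408, 0.2117, 0.1218]
tool_rot: [0.43, 1.523, -0.425]
contact_force: [0.1, 0.2, -0.3]
opening: 0.0146
t: 3.3
tool_pos: [0.5587, 0.0854, 0.1181]
tool_rot: [0.899, 1.377, -0.9]
contact_force: [-0.6, -0.9, 0.3]
opening: 0.0146
t: 3.72
tool_pos: [0.571, -0.0225, 0.1182]
tool_rot: [1.342, 1.116, -1.343]
contact_force: [-0.2, 0.1, 0.8]
opening: 0.0145
t: 3.97
tool_pos: [0.5707, -0.0187, 0.1181]
tool_rot: [1.334, 1.124, -1.335]
contact_force: [0.8, -0.7, 0.4]
opening: 0.0142
3.9667 [ 0.57072616 -0.01873307  0.11808408] -9.822931095480735 0.014172077750603843 [-1.63256105e-01  2.23912388e-02  1.83948761e+00  2.88331136e-04
  1.28022775e+00  8.10377842e-03]
{'fx': 414.89914388022237, 'fy': 414.89914388022237, 'cx': 316.61789055189354, 'cy': 234.18719586785537, 'xyz': array([0.58304588, 0.05472599, 0.26158758]), 'attitude': array([ 2.83337421, -0.24281719, -0.03655749])}
```

View pics/w3.png

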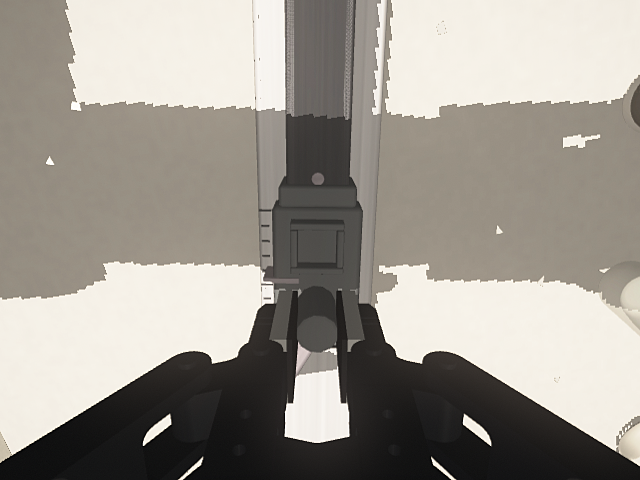

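The wrist view shows the well's rim around px (292-343, 222-268), and the tool square to the stand.

```bash
python3 - <<'E'
from h import *
im=cv2.imread('pics/w3.png')[:,:,::-1]
crop(np.clip(im.astype(int)*2,0,255).astype(np.uint8),255,190,385,300,5.5,'pics/w3c.png')
E
```

```text
(no output)
```

View pics/w3c.png

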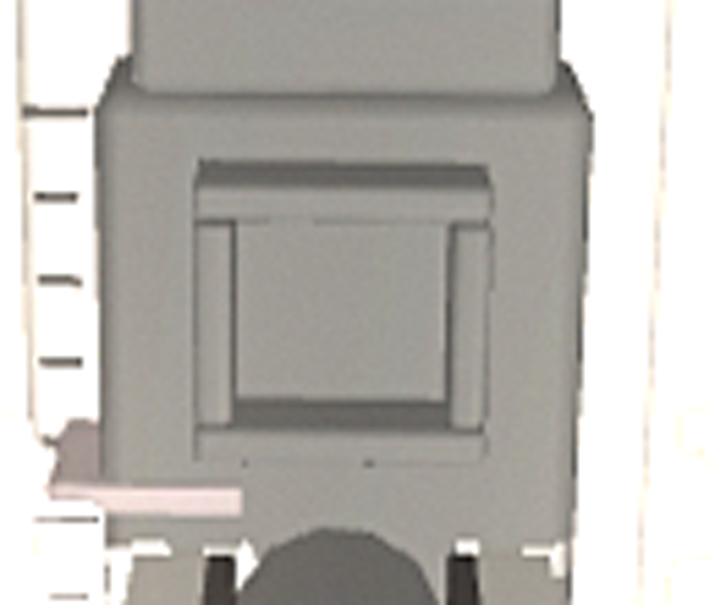

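```bash
python3 - <<'E'
from h import *
T=lambda x,y:((x+.5)/5.5-.5+255,(y+.5)/5.5-.5+190)
C=[onz('wrist',*T(*p),.043) for p in [(196,184),(491,184),(486,462),(200,462)]]
print(np.array(C).round(4),np.mean(C,0)); print([np.linalg.norm(C[i]-C[i-1]).round(4) for i in range(4)])
print(np.degrees(np.arctan2(*(C[2]-C[1])[1::-1])),np.degrees(np.arctan2(*(C[3]-C[0])[1::-1])))
I=[onz('wrist',*T(*p),.043) for p in [(232,220),(452,220),(452,427),(232,427)]];print(np.mean(I,0))
# projected pad top check: held pad centre at tcp
o=get_obs();print(o['tool_pos'], proj('wrist',o['tool_pos']+np.array([0,0,.0115])))
E
```

```text
[[ 0.5585 -0.0027  0.043 ]
 [ 0.5874 -0.0077  0.043 ]
 [ 0.5824 -0.037   0.043 ]
 [ 0.5533 -0.032   0.043 ]] [ 0.57039179 -0.01984438  0.043     ]
[np.float64(0.0298), np.float64(0.0293), np.float64(0.0298), np.float64(0.0295)]
-99.6801004157175 -100.07289056979174
[ 0.57027967 -0.01975169  0.043     ]
[ 0.57075215 -0.01854213  0.11811797] [317.6114397  324.83001469]
```

```bash
python3 - <<'E'
from h import *
im=cv2.imread('pics/w3.png')[:,:,::-1]
crop(np.clip(im.astype(int)*2.5,0,255).astype(np.uint8),270,275,370,365,6,'pics/w3d.png')
d=np.load('w3d.npy');print(d[285:360:5,318].round(4))
E
```

```text
[0.2472 0.1657 0.1622 0.1571 0.1534 0.1491 0.1476 0.1469 0.1469 0.1469
 0.1481 0.1493 0.1492 0.1498 0.2882]
```

View pics/w3d.png

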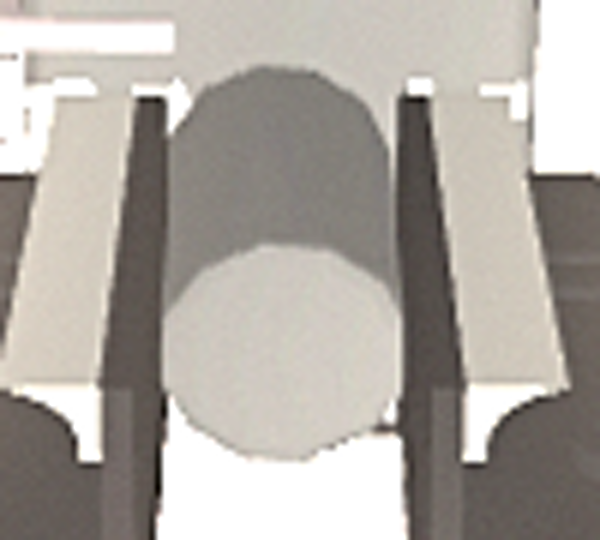

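```bash
python3 - <<'E'
from h import *
m=camera_model('wrist')
for u,v,dd in [(316.8,333.3,.148)]:
    o,d=ray('wrist',u,v); p=o+d*dd; print(p)
for z in (.1256,.1296): print(onz('wrist',316.8,333.3,z))
o,d=ray('wrist',316.8,287.5);print('bottom front',o+d*.166)
print(get_obs()['tool_pos'])
E
```

```text
[ 0.56998354 -0.02129103  0.13059216]
[ 0.56948515 -0.02419546  0.1256    ]
[ 0.56988449 -0.02186827  0.1296    ]
bottom front [ 0.57137218 -0.01330579  0.10926154]
[ 0.57075215 -0.01854213  0.11811797]
```

The pad's centre is about 1.5 mm too far towards -y of the well centre. I'll correct that and lower it.

```bash
python3 -m crank '[[[0,0.0015,-0.02,0],[0,0.0015,-0.04,0],[0,0.0015,-0.05,0],[0,0.0015,-0.055,0],[0,0.0015,-0.055,0]]]'; python3 -m crank '[[[0,0,-0.004,0],[0,0,-0.008,0],[0,0,-0.012,0],[0,0,-0.014,0],[0,0,-0.014,0]]]';python3 -m crank '[[[0,0,0,0],[0,0,0,0]]]'
python3 - <<'E'
from h import *
print(get_obs()['tool_pos'])
im,d=get_image('wrist'); cv2.imwrite('pics/w4.png',np.clip(im[200:400,200:440,::-1].astype(int)*2,0,255).astype(np.uint8).repeat(3,0).repeat(3,1))
im,d=get_image('side'); crop(im,240,150,370,300,4,'pics/s4.png')
E
```

```text
t: 4.43
tool_pos: [0.5699, -0.0171, 0.0618]
tool_rot: [1.334, 1.125, -1.337]
contact_force: [0.6, 0.4, 0.0]
opening: 0.0145
t: 4.85
tool_pos: [0.5707, -0.0179, 0.0489]
tool_rot: [1.336, 1.122, -1.337]
contact_force: [0.4, -0.6, 0.0]
opening: 0.0143
t: 5.02
tool_pos: [0.5712, -0.0179, 0.0496]
tool_rot: [1.337, 1.121, -1.336]
contact_force: [-0.3, -0.4, 0.2]
opening: 0.0145
[ 0.5711522  -0.01793208  0.04955716]
```

View pics/w4.png

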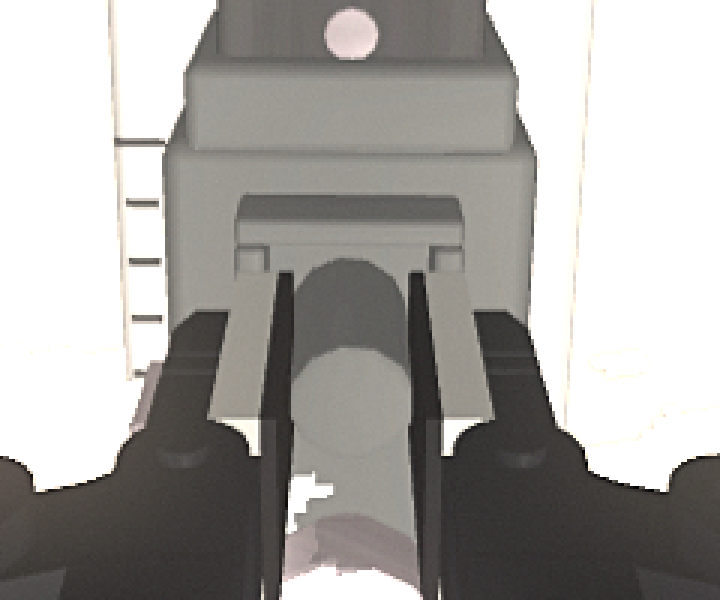

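View pics/s4.png

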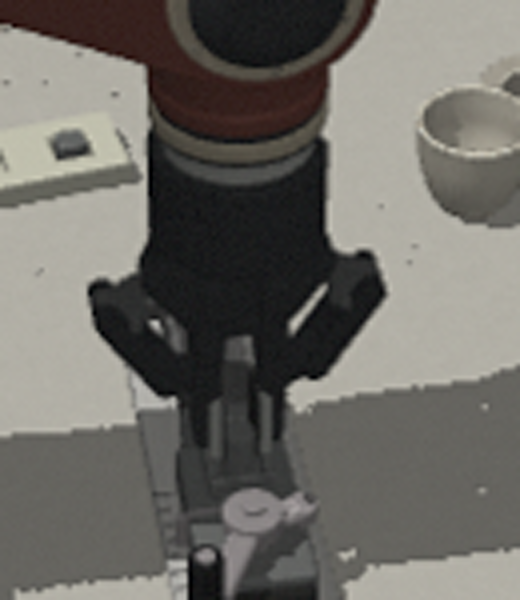

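The pad is inside the well walls, so I'll lower 2 mm more and release partway.

```bash
python3 -m crank '[[[0,0,-0.002,0],[0,0,-0.002,0]]]';python3 -m crank '[[[0,0,0,0],[0,0,0,0],[0,0,0,0],[0,0,0,0]]]' 0.36 25
python3 -m crank '[[[0,0,0.02,0],[0,0,0.05,0],[0,0,0.08,0],[0,0,0.08,0]]]'
python3 - <<'E'
from h import *
print(get_obs()['tool_pos'],camera_model('wrist')['xyz'])
im,d=get_image('wrist'); cv2.imwrite('pics/w5.png',np.clip(im[::,:,::-1].astype(int)*2,0,255).astype(np.uint8)); np.save('w5d',d)
im,d=get_image('side'); crop(im,240,200,370,350,4,'pics/s5.png')
E
```

```text
t: 5.28
tool_pos: [0.5713, -0.0179, 0.0475]
tool_rot: [1.337, 1.121, -1.336]
contact_force: [-0.3, -0.3, 0.2]
opening: 0.0143
t: 5.62
tool_pos: [0.5709, -0.0178, 0.0472]
tool_rot: [1.336, 1.122, -1.336]
contact_force: [-0.5, 0.6, 0.7]
opening: 0.0307
t: 5.95
tool_pos: [0.5751, -0.0185, 0.1346]
tool_rot: [1.341, 1.112, -1.328]
contact_force: [0.3, 0.5, 0.8]
opening: 0.0305
[ 0.57513152 -0.01846534  0.13463745] [0.58592428 0.05530222 0.27812243]
```

View pics/w5.png

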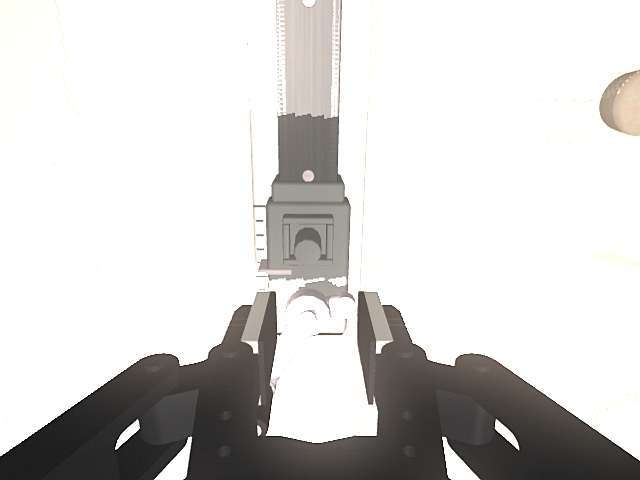

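View pics/s5.png

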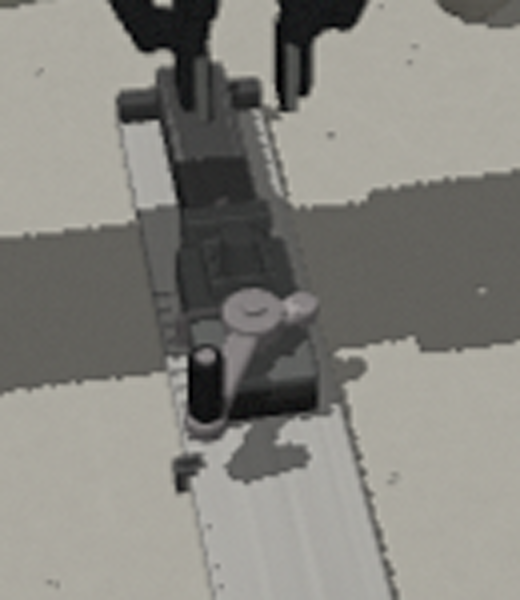

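The pad is released and standing in the well. I'll check its position, then move above the knob with the jaws along the stand's x.

```bash
python3 - <<'E'
from h import *
p=onz('wrist',308,250,.059);print(p, p-np.array([.5704,-.0198,.059]))
d=np.load('w5d.npy');o,dd=ray('wrist',308,250);print(o+dd*np.median(d[248:253,305:312]))
E
python3 -m crank '[[[-0.01,-0.016,0,7],[-0.02,-0.032,0,14],[-0.03,-0.048,0,21],[-0.04,-0.064,0,28],[-0.05,-0.08,0,35]]]' 0.5 25;python3 -m crank '[[[0,0,0,7],[0,0,0,14],[0,0,0,21],[0,0,0,28],[0,0,0,35]]]'; python3 -m crank '[[[-0.003,-0.01,0,7],[-0.003,-0.01,0,14],[-0.003,-0.01,0,20],[-0.003,-0.01,0,20],[-0.003,-0.01,0,20]]]'
python3 - <<'E'
from h import *
o=get_obs();M=R.from_rotvec(o['tool_rot']).as_matrix()
print(o['tool_pos'],np.degrees(np.arctan2(M[1,1],M[0,1])))
im,d=get_image('wrist'); cv2.imwrite('pics/w6.png',im[::,:,::-1]); np.save('w6d',d)
E
```

```text
[ 0.5674356  -0.01756912  0.059     ] [-0.0029644   0.00223088  0.        ]
[ 0.56709151 -0.01907928  0.054585  ]
t: 6.47
tool_pos: [0.5192, -0.098, 0.1251]
tool_rot: [0.877, 1.39, -0.878]
contact_force: [0.5, -0.6, 0.3]
opening: 0.0423
t: 6.88
tool_pos: [0.5196, -0.0975, 0.1251]
tool_rot: [0.406, 1.536, -0.406]
contact_force: [-0.0, -0.1, -0.3]
opening: 0.0429
t: 7.3
tool_pos: [0.517, -0.1075, 0.1257]
tool_rot: [0.14, 1.569, -0.138]
contact_force: [0.5, -0.6, -0.5]
opening: 0.0426
[ 0.51699461 -0.1075251   0.12567045] 79.86254247762066
```

View pics/w6.png

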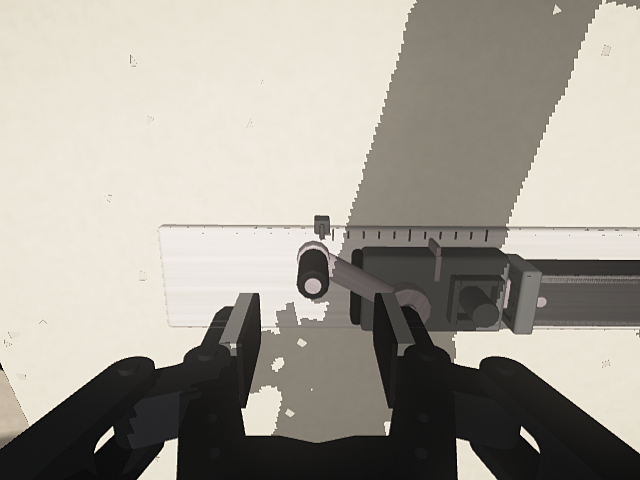

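The wrist view shows the knob top at px (313,286), the fin at about (437,248), the clip at (322,225) and the pad in the well at (487,305). I'll zoom in on these.

```bash
python3 - <<'E'
from h import *
im=cv2.imread('pics/w6.png')[:,:,::-1]
crop(im,290,205,400,300,7,'pics/w6a.png'); crop(np.clip(im.astype(int)*2,0,255).astype(np.uint8),410,225,530,335,6,'pics/w6b.png')
E
```

```text
(no output)
```

View pics/w6a.png

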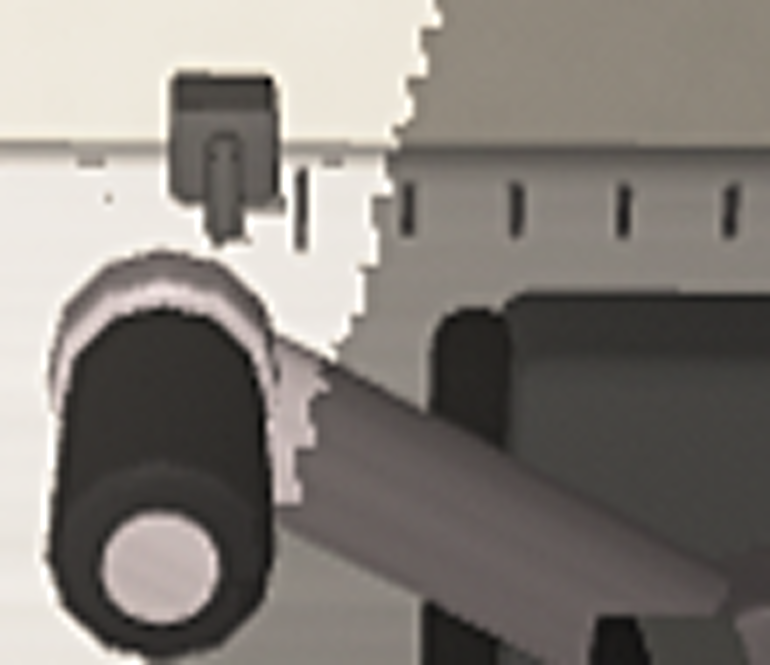

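View pics/w6b.png

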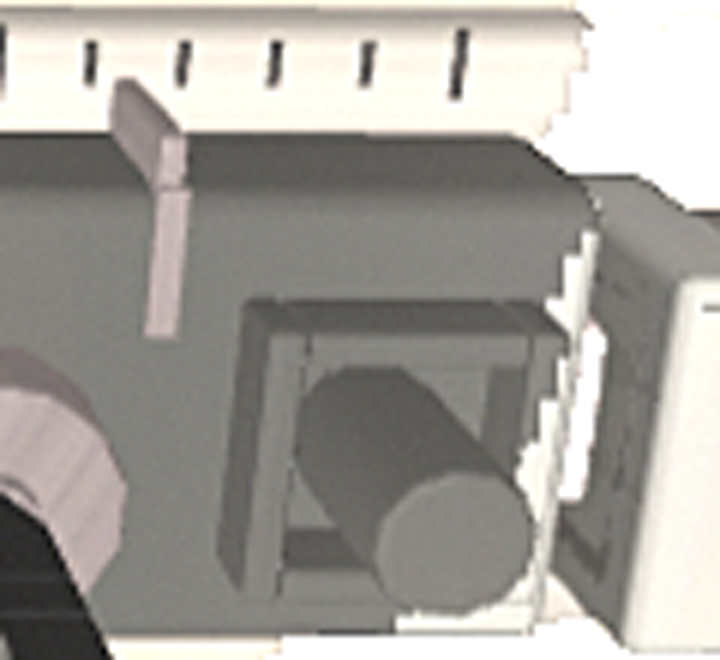

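```bash
python3 - <<'E'
from h import *
a=lambda x,y:((x+.5)/7-.5+290,(y+.5)/7-.5+205)
b=lambda x,y:((x+.5)/6-.5+410,(y+.5)/6-.5+225)
w=np.array([.5704,-.0198]);th=np.radians(-99.9);c,s=np.cos(th),np.sin(th)
f=lambda p:(np.array([[c,s],[-s,c]])@(p[:2]-w)).round(4)
def sh(n,p,z): q=onz('wrist',*p,z); print(n,q.round(4),f(q))
sh('knob',a(160,567),.085); sh('knobbottom collar',a(165,350),.051)
sh('clip',a(223,240),.015); sh('clip',a(223,240),.012);sh('clip',a(223,240),.02)
sh('fin top line',b(172,192),.033);sh('fin top line in',b(162,335),.033);sh('fin rib bottom',b(123,82),.012)
sh('pad',b(455,545),.059)
sh('pad bottom-edge',b(360,368),.033)
for n,p in [('wtl',(275,335)),('wtr',(565,337)),('wbl',(245,600))]: sh(n,b(*p),.043)
sh('tick100',a(302,210),.01); sh('tick',a(408,210),.01); sh('tick',a(515,210),.01)
E
```

```text
knob [ 0.5239 -0.1114  0.085 ] [ 0.0982 -0.0301]
knobbottom collar [ 0.5203 -0.1106  0.051 ] [ 0.0981 -0.0337]
clip [ 0.5234 -0.1061  0.015 ] [ 0.0931 -0.0315]
clip [ 0.5243 -0.1062  0.012 ] [ 0.093  -0.0305]
clip [ 0.5218 -0.1059  0.02  ] [ 0.0931 -0.0331]
fin top line [ 0.5412 -0.0375  0.033 ] [ 0.0224 -0.0257]
fin top line in [ 0.5567 -0.0399  0.033 ] [ 0.0222 -0.01  ]
fin rib bottom [ 0.5363 -0.0364  0.012 ] [ 0.0223 -0.0307]
pad [ 0.5704 -0.0208  0.059 ] [0.0009 0.0002]
pad bottom-edge [ 0.564  -0.0201  0.033 ] [ 0.0014 -0.0063]
wtl [ 0.5539 -0.0313  0.043 ] [ 0.0141 -0.0143]
wtr [ 0.5591 -0.0031  0.043 ] [-0.0145 -0.014 ]
wbl [ 0.5826 -0.0366  0.043 ] [0.0144 0.0149]
tick100 [ 0.5234 -0.0985  0.01  ] [ 0.0856 -0.0328]
tick [ 0.5251 -0.0887  0.01  ] [ 0.0757 -0.0328]
tick [ 0.5269 -0.0789  0.01  ] [ 0.0657 -0.0327]
```

The draw needed is 0.0708 m, from the clip at 0.0931 and the fin at 0.0223 in the stand frame. The pad is within 1 mm of the well's centre. Now I'll descend on the knob.

```bash
python3 -m crank '[[[0.0065,-0.0035,-0.02,0],[0.0065,-0.0035,-0.04,0],[0.0065,-0.0035,-0.06,0],[0.0065,-0.0035,-0.07,0],[0.0065,-0.0035,-0.07,0]]]'; python3 -m crank '[[[0,0,0,0],[0,0,0,0],[0,0,0,0],[0,0,0,0],[0,0,0,0]]]' 0 50
python3 - <<'E'
from h import *
o=get_obs();print(o['tool_pos'],o['contact_force'],o['opening'])
im,d=get_image('wrist'); cv2.imwrite('pics/w7.png',im[::,:,::-1]); np.save('w7d',d)
E
```

```text
t: 7.77
tool_pos: [0.522, -0.1104, 0.0539]
tool_rot: [0.139, 1.573, -0.136]
contact_force: [0.0, 0.6, -0.1]
opening: 0.0428
t: 8.18
tool_pos: [0.5256, -0.1114, 0.0587]
tool_rot: [0.137, 1.564, -0.137]
contact_force: [1.8, 1.3, 2.0]
opening: 0.0143
[ 0.5255724 -0.1114329  0.0587308] [1.84927107 1.33919462 2.0317643 ] 0.014345540905736458
```

View pics/w7.png

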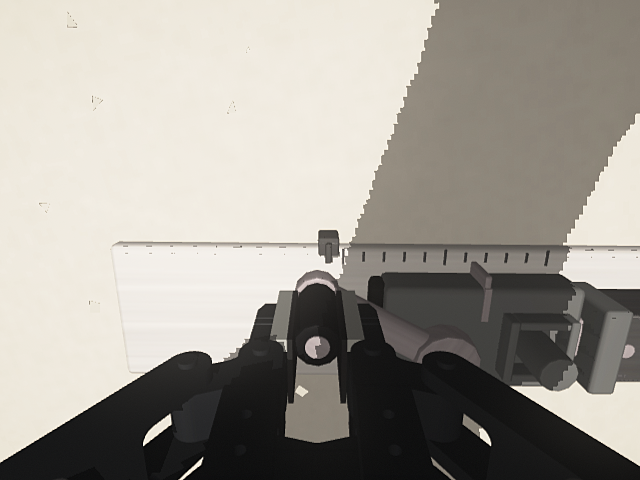

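The knob is gripped. I'll draw most of the way along (-0.172,-0.985), then look.

```bash
python3 -m crank '[[[-0.0021,-0.0118,0,0],[-0.0041,-0.0236,0,0],[-0.0062,-0.0355,0,0],[-0.0083,-0.0473,0,0],[-0.0103,-0.0591,0,0]]]';python3 -m crank '[[[-0.0019,-0.0106,0,0],[-0.0019,-0.0106,0,0],[-0.0019,-0.0106,0,0],[-0.0019,-0.0106,0,0]]]'
python3 - <<'E'
from h import *
o=get_obs();print(o['tool_pos'],o['contact_force'],o['opening'])
im,d=get_image('wrist'); cv2.imwrite('pics/w8.png',im[::,:,::-1]); np.save('w8d',d)
crop(im,290,215,430,320,5.5,'pics/w8a.png')
im,d=get_image('top');crop(im,330,240,460,340,6,'pics/t8.png')
im,d=get_image('side');crop(im,250,220,350,350,4.5,'pics/s8.png')
E
```

```text
t: 8.65
tool_pos: [0.5156, -0.17, 0.0586]
tool_rot: [0.139, 1.563, -0.135]
contact_force: [3.9, 6.4, 2.7]
opening: 0.0139
t: 8.98
tool_pos: [0.5138, -0.1806, 0.0586]
tool_rot: [0.138, 1.563, -0.136]
contact_force: [4.4, 4.0, 3.8]
opening: 0.0143
[ 0.51375207 -0.18063441  0.05855611] [4.41236581 4.04945884 3.82526959] 0.014307305272449583
```

View pics/w8.png

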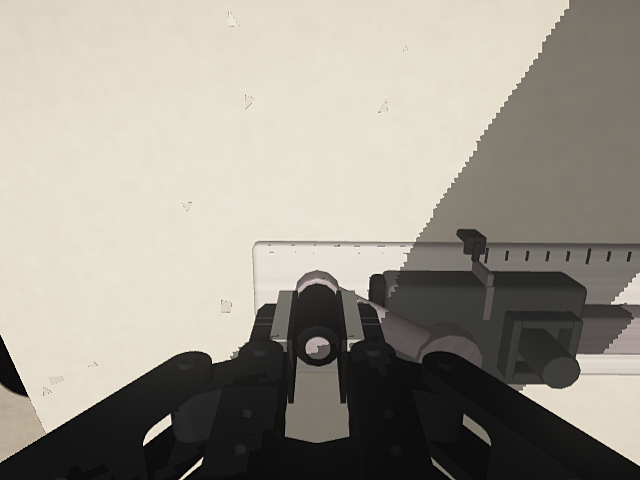

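View pics/s8.png

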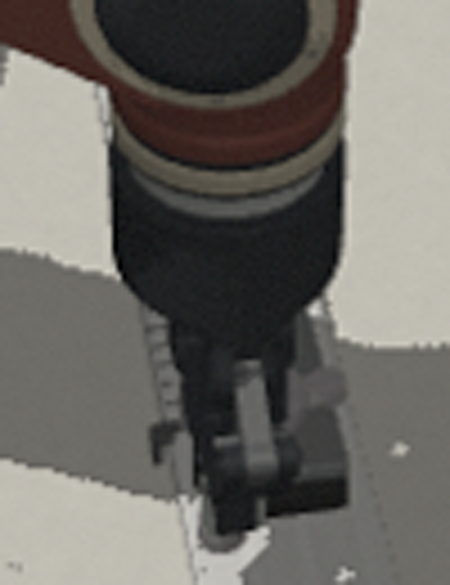

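Leg is drawn out, with the clip nose at px (475,252) and the fin's foot just beside it. I'll measure the gap.

```bash
python3 - <<'E'
from h import *
im=cv2.imread('pics/w8.png')[:,:,::-1]
crop(np.clip(im.astype(int)*3,0,255).astype(np.uint8),440,220,530,330,6.5,'pics/w8b.png')
E
```

```text
(no output)
```

View pics/w8b.png

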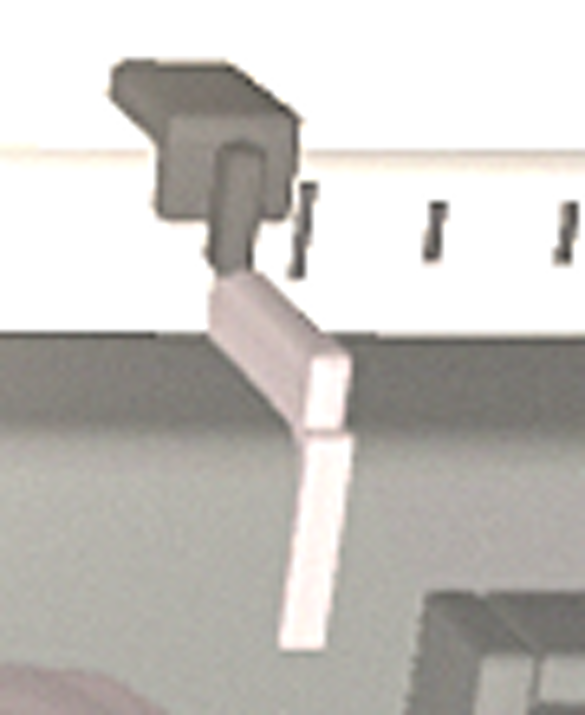

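```bash
python3 - <<'E'
from h import *
b=lambda x,y:((x+.5)/6.5-.5+440,(y+.5)/6.5-.5+220)
w=np.array([.5704,-.0198]);th=np.radians(-99.9);c,s=np.cos(th),np.sin(th)
f=lambda p:(np.array([[c,s],[-s,c]])@(p[:2]-w)).round(4)
def sh(n,p,z): q=onz('wrist',*p,z); print(n,q.round(4),f(q))
for z in(.01,.012,.015,.018): sh('nose',b(230,272),z)
sh('fin line',b(328,440),.033);sh('fin in',b(302,645),.033)
k=lambda x,y:(x,y)
sh('knob',(317.5,346),.085)
E
```

```text
nose [ 0.5253 -0.1034  0.01  ] [ 0.0901 -0.0301]
nose [ 0.5244 -0.1041  0.012 ] [ 0.0909 -0.0309]
nose [ 0.523  -0.1051  0.015 ] [ 0.0922 -0.032 ]
nose [ 0.5217 -0.1061  0.018 ] [ 0.0934 -0.0332]
fin line [ 0.5284 -0.1053  0.033 ] [ 0.0914 -0.0267]
fin in [ 0.5439 -0.1079  0.033 ] [ 0.0913 -0.011 ]
knob [ 0.5119 -0.1804  0.085 ] [ 0.1682 -0.03  ]
```

The fin is within about 1 mm of the mark and the lever is still open (about 0.1 rad). Next I'll compute the knob arc at constant pivot.

```bash
python3 - <<'E'
import numpy as np
ex=np.array([-.1719,-.9851]);ey=np.array([.9851,-.1719]);p0=-.51
ph=np.linspace(p0,.88,16)
prev=None
P=[ex*(.062*(np.cos(p)-np.cos(p0))+.0008*min(1,i/5))+ey*.062*(np.sin(p)-np.sin(p0)) for i,p in enumerate(ph)]
for c in (0,5,10): print([list((P[c+j]-P[c]).round(4)) for j in range(1,6)], ph[c+5]+.6)
E
```

```text
[[np.float64(0.0046), np.float64(-0.0036)], [np.float64(0.0095), np.float64(-0.0067)], [np.float64(0.0146), np.float64(-0.0094)], [np.float64(0.02), np.float64(-0.0115)], [np.float64(0.0255), np.float64(-0.0132)]] 0.5533333333333333
[[np.float64(0.0057), np.float64(-0.001)], [np.float64(0.0114), np.float64(-0.0015)], [np.float64(0.0171), np.float64(-0.0014)], [np.float64(0.0228), np.float64(-0.0008)], [np.float64(0.0285), np.float64(0.0003)]] 1.0166666666666666
[[np.float64(0.0055), np.float64(0.0016)], [np.float64(0.0108), np.float64(0.0038)], [np.float64(0.0159), np.float64(0.0064)], [np.float64(0.0208), np.float64(0.0095)], [np.float64(0.0253), np.float64(0.013)]] 1.48
```

```bash
python3 -m crank '[[[0.0046,-0.0036,0,0],[0.0095,-0.0067,0,0],[0.0146,-0.0094,0,0],[0.02,-0.0115,0,0],[0.0255,-0.0132,0,0]]]'; python3 -m crank '[[[0,0,0,0],[0,0,0,0]]]'
python3 - <<'E'
from h import *
o=get_obs();print(o['tool_pos'],o['contact_force'],o['opening'])
im,d=get_image('wrist'); cv2.imwrite('pics/w9.png',im[::,:,::-1])
crop(np.clip(im.astype(int)*3,0,255).astype(np.uint8),400,150,540,290,4.2,'pics/w9b.png')
E
```

```text
t: 9.55
tool_pos: [0.5386, -0.193, 0.0584]
tool_rot: [0.139, 1.566, -0.135]
contact_force: [0.3, 6.6, 5.7]
opening: 0.0142
t: 9.72
tool_pos: [0.5391, -0.1932, 0.0585]
tool_rot: [0.138, 1.564, -0.135]
contact_force: [1.8, 5.0, 5.0]
opening: 0.0142
[ 0.53912551 -0.19322191  0.05851949] [1.79071942 5.00900665 4.96146966] 0.01417076540736437
```

View pics/w9.png

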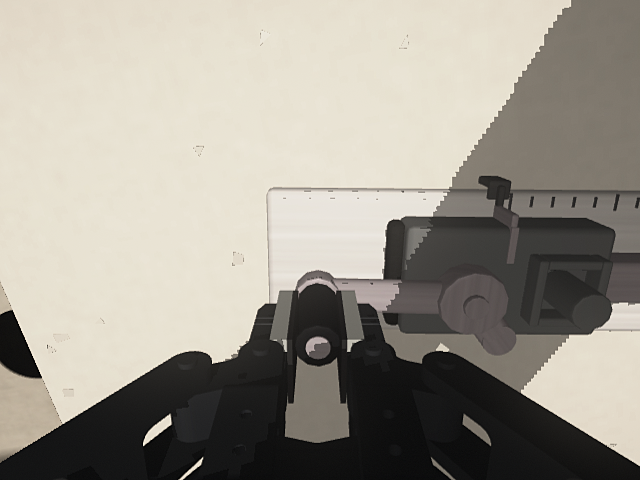

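View pics/w9b.png

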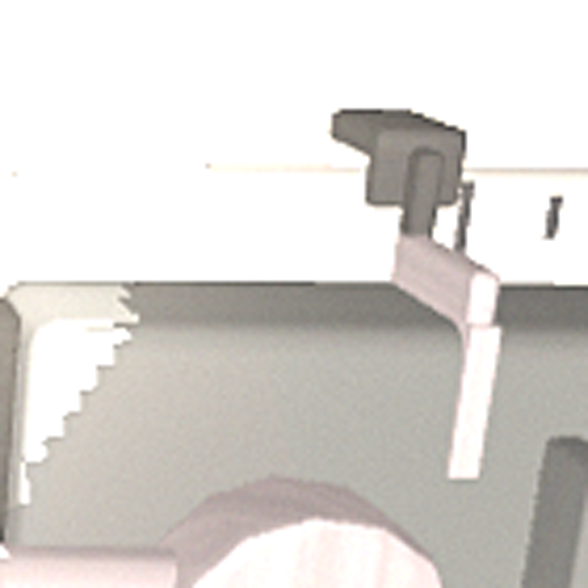

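The fin is still at the nose, with the lever about parallel to the stand's x as planned. I'll continue the arc.

```bash
python3 -m crank '[[[0.0057,-0.001,0,0],[0.0114,-0.0015,0,0],[0.0171,-0.0014,0,0],[0.0228,-0.0008,0,0],[0.0285,0.0003,0,0]]]'; python3 -m crank '[[[0.0055,0.0016,0,0],[0.0108,0.0038,0,0],[0.0159,0.0064,0,0],[0.0208,0.0095,0,0],[0.0253,0.013,0,0]]]';python3 -m crank '[[[0,0,0,0],[0,0,0,0]]]'
python3 - <<'E'
from h import *
o=get_obs();print(o['tool_pos'],o['contact_force'],o['opening'])
im,d=get_image('wrist'); cv2.imwrite('pics/w10.png',im[::,:,::-1])
im,d=get_image('side');crop(im,250,220,350,350,4.5,'pics/s10.png')
im,d=get_image('top');crop(im,330,240,460,340,6,'pics/t10.png')
E
```

```text
t: 10.18
tool_pos: [0.5663, -0.1926, 0.0583]
tool_rot: [0.138, 1.568, -0.135]
contact_force: [-3.7, 5.4, 8.1]
opening: 0.0143
t: 10.6
tool_pos: [0.5906, -0.1792, 0.0582]
tool_rot: [0.138, 1.571, -0.135]
contact_force: [-8.0, 5.7, 10.1]
opening: 0.0142
t: 10.77
tool_pos: [0.591, -0.1788, 0.0582]
tool_rot: [0.139, 1.57, -0.134]
contact_force: [-5.0, 7.2, 8.8]
opening: 0.0143
[ 0.59096795 -0.17880042  0.05823599] [-5.02047185  7.17615608  8.75302012] 0.014269891010790623
```

View pics/w10.png

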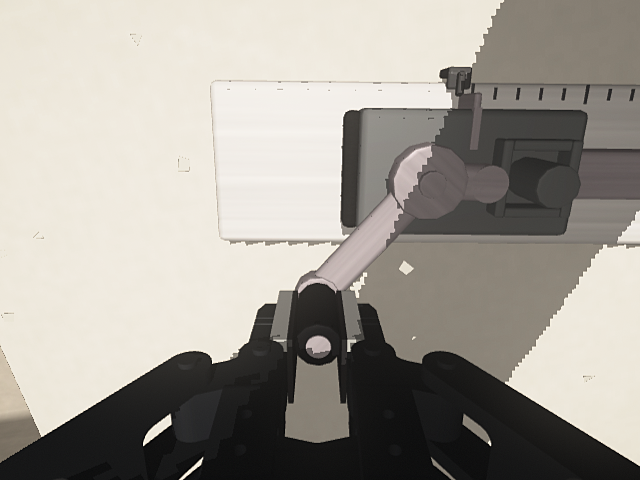

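View pics/s10.png

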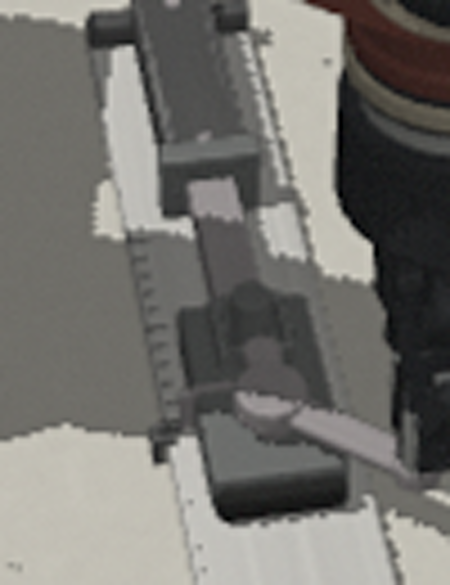

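The lever is swung over, though the fin may have fallen slightly behind the mark. I'll measure it.

```bash
python3 - <<'E'
from h import *
im=cv2.imread('pics/w10.png')[:,:,::-1]
crop(np.clip(im.astype(int)*2.5,0,255).astype(np.uint8),420,55,520,165,5.4,'pics/w10b.png')
E
```

```text
(no output)
```

View pics/w10b.png

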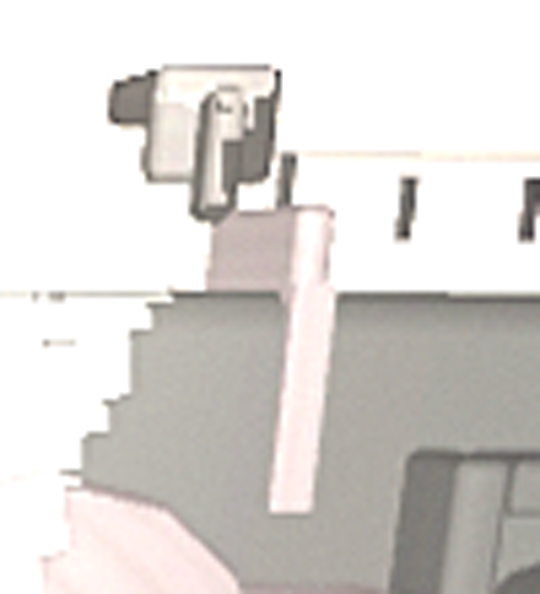

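View pics/t10.png

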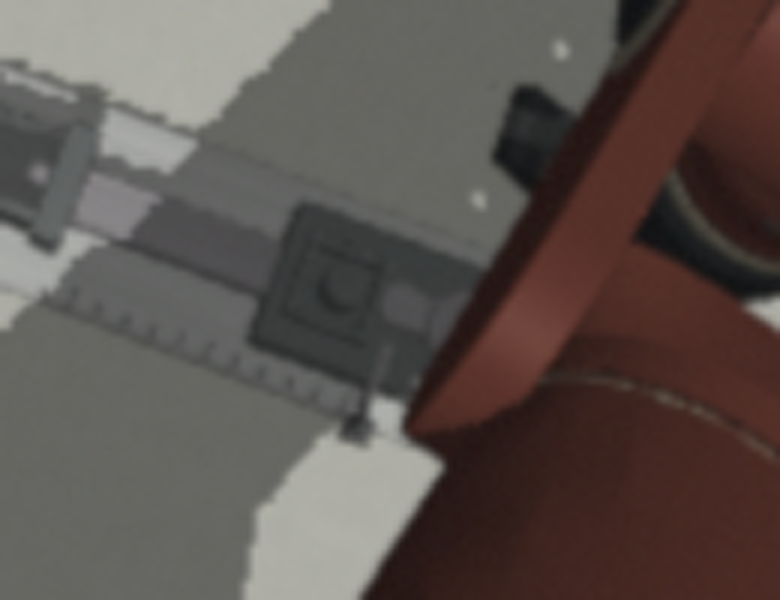

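```bash
python3 - <<'E'
from h import *
b=lambda x,y:((x+.5)/5.4-.5+420,(y+.5)/5.4-.5+55)
w=np.array([.5704,-.0198]);th=np.radians(-99.9);c,s=np.cos(th),np.sin(th)
f=lambda p:(np.array([[c,s],[-s,c]])@(p[:2]-w)).round(4)
def sh(n,p,z): q=onz('wrist',*p,z); print(n,q.round(4),f(q))
for z in(.012,.015): sh('nose',b(212,212),z)
sh('fin line',b(312,292),.033);sh('fin in',b(292,510),.033)
sh('rib foot',b(223,285),.011)
sh('knob',(317.5,345),.085)
sh('pivot disc',(428,180),.055)
for p in [(496,140),(585,110)]: sh('x',p,.043)
E
```

```text
nose [ 0.5217 -0.1046  0.012 ] [ 0.0919 -0.0333]
nose [ 0.5217 -0.1056  0.015 ] [ 0.0929 -0.0333]
fin line [ 0.5279 -0.1048  0.033 ] [ 0.091  -0.0272]
fin in [ 0.5432 -0.1072  0.033 ] [ 0.0908 -0.0117]
rib foot [ 0.5276 -0.1038  0.011 ] [ 0.0901 -0.0277]
knob [ 0.5886 -0.1789  0.085 ] [0.1536 0.0452]
pivot disc [ 0.5479 -0.1317  0.055 ] [ 0.1141 -0.0029]
x [ 0.5398 -0.1023  0.043 ] [ 0.0865 -0.016 ]
x [ 0.5346 -0.0695  0.043 ] [ 0.0551 -0.0268]
```

The fin is about 1.5–2 mm short of the mark (within ±7) and the lever reads about 1.43–1.48 rad. A small +y nudge should seat the lever at its stop and bring the leg back slightly.

```bash
python3 -m crank '[[[0.001,-0.0003,0,0],[0.0018,-0.0006,0,0],[0.0018,-0.0006,0,0],[0.0018,-0.0006,0,0],[0.0018,-0.0006,0,0]]]'
python3 - <<'E'
from h import *
o=get_obs();print(o['t'],o['tool_pos'],o['contact_force'],o['opening'])
im,d=get_image('wrist'); cv2.imwrite('pics/w11.png',im[::,:,::-1])
crop(np.clip(im.astype(int)*2,0,255).astype(np.uint8),330,50,600,260,2.9,'pics/w11b.png')
E
```

```text
t: 11.33
tool_pos: [0.5918, -0.1794, 0.0581]
tool_rot: [0.139, 1.572, -0.134]
contact_force: [-7.4, 7.5, 10.6]
opening: 0.0146
11.3333 [ 0.59177875 -0.17938918  0.05812999] [-7.449337    7.48130306 10.56899432] 0.014576585904926984
```

View pics/w11b.png

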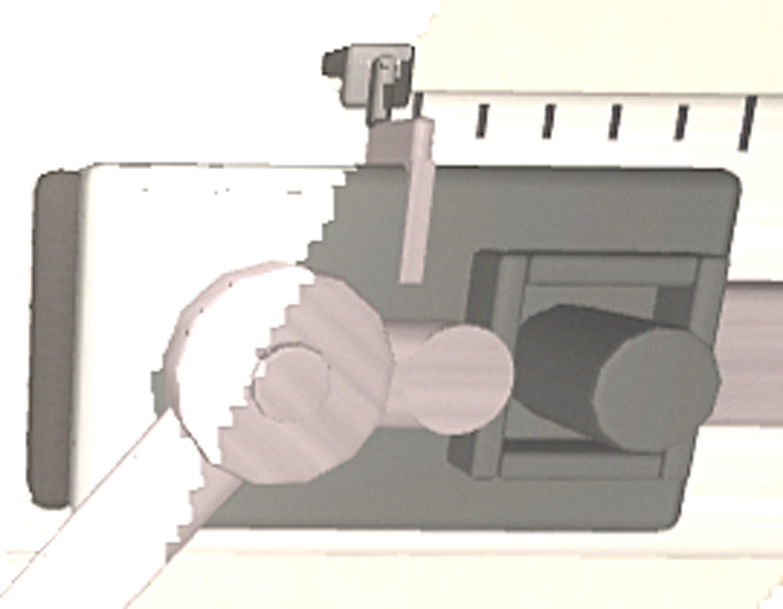

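```bash
python3 - <<'E'
from h import *
b=lambda x,y:((x+.5)/2.9-.5+330,(y+.5)/2.9-.5+50)
w=np.array([.5704,-.0198]);th=np.radians(-99.9);c,s=np.cos(th),np.sin(th)
f=lambda p:(np.array([[c,s],[-s,c]])@(p[:2]-w)).round(4)
def sh(n,p,z): q=onz('wrist',*p,z); print(n,q.round(4),f(q)); return f(q)
sh('nose',b(374,124),.015); a=sh('fin',b(422,163),.033);b2=sh('fin in',b(411,282),.033)
p=sh('pad',b(657,390),.059)
W=[sh('w',b(*q),.043) for q in [(500,252),(727,256),(470,478) ]]
o=get_obs(); k=f(o['tool_pos']); print('tcp',k)
px=(a[0]+b2[0])/2+.021
print('lever (x from fin)',.6+np.arccos((k[0]-px)/.062),'(y)',.6+np.arcsin(k[1]/.062))
# arm direction: two points on arm edge at equal height
print(np.array(get_obs()['dq']).round(4))
# arm edges: left edge (0,598)->(170,410), right edge (125,609)->(240,480)
for q in [((0,598),(170,410)),((125,609),(240,480))]:
    A,B=[f(onz('wrist',*b(*z),.051)) for z in q]; v=A-B; print('arm ang +.6',np.arctan2(v[1],v[0])+.6)
E
```

```text
nose [ 0.5219 -0.106   0.015 ] [ 0.0933 -0.033 ]
fin [ 0.5276 -0.106   0.033 ] [ 0.0922 -0.0274]
fin in [ 0.5431 -0.1085  0.033 ] [ 0.092  -0.0116]
pad [ 0.5571 -0.0893  0.059 ] [ 0.0707 -0.0011]
w [ 0.5398 -0.1004  0.043 ] [ 0.0846 -0.0163]
w [ 0.5454 -0.0715  0.043 ] [ 0.0552 -0.0158]
w [ 0.5693 -0.1057  0.043 ] [0.0848 0.0137]
tcp [0.1535 0.0485]
lever (x from fin) 1.4610875336285059 (y) 1.4982823793094724
[-0.0003  0.0012  0.001   0.0003 -0.0006  0.0001]
arm ang +.6 1.468716605987561
arm ang +.6 1.49467892294925
```

The fin is about 1 mm short of the mark. The lever reads 1.46–1.50 rad by four estimates and is resisting at its stop. The pad is upright and centred, and the arm is still. I'll hand it in.

```bash
python3 -c "
from station import *
print(finish_job())"
```

```text
the job is handed in; nothing more can be done
None
```

I handed the job in at about 11.4 s of the 59 s, with the gripper still holding the knob at a 50 N grip setting; `finish_job` gives no verdict.

**What I did:** I plucked the cam pad from the tray's middle pocket and stood it in the well. I then gripped the knob, drew the leg about 70 mm to the length mark, and swung the lever round to its closed stop.

**Last checks, from the wrist camera:**
- **Leg:** the index fin is about 1 mm short of the mark (limit ±7 mm), and the arm was still.
- **Lever:** four estimates gave 1.46 to 1.50 rad. It also resisted a last small push with about 8 N, which fits it being against its stop.
- **Pad:** it stands upright, about 1 mm off the well's centre, with no sign of having moved during the pull.
- **Square blocks:** no sign of them moving in the pictures taken while the pad was gripped. I did not re-measure them at the end.
- **Mug, mill, glass and teaspoon:** the arm passed clear of all four, and I did not re-measure them either.

**Disagreements:**
- **Camera positions:** the top, side and wrist cameras differed by 2 to 6 mm on the pad and by up to 2 mm on the well. I used the wrist camera for the fine positioning.
- **Pad reading after release:** one reading put the pad about 3–4 mm off centre, but the arm was still moving. A later still picture showed it centred.

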